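Peel the stuck specimen tray and show it over the light plate

ROBOT

A 6-joint arm with a two-finger parallel gripper is mounted at the origin on the work surface. World frame = base frame: x ahead of the robot, y to its left, z up, the work surface at z = 0. Lengths are in m, angles in degrees, forces in N, time in s.
With the tool pointing down it reaches from about 0.4 to 0.825 m from the base axis. Payload 7 kg.
Tool frame: the origin (TCP) lies midway between the tips of the shut fingers; the grasp point (between the pads) lies 19 mm behind it; z points along the fingers, y is the line along which they close (so a half turn about z gives the same grasp; the last joint's range is limited). The gripper opens to 88 mm and grips with 3 to 60 N. Pads are 19 mm wide; open, the fingers measure 130 mm over their backs; the gripper's body (78 mm by 193 mm) begins 47 mm behind the grasp point.
Start: joints at [-59.868, 20.546, 0.682, 0, -70.136, -16.507], TCP at [0.159, -0.656, 0.227] pointing down, gripper open.
Joint ranges: [-176.03, 176.03], [-82.01, 121.73], [-58.28, 71.71], [-173.87, 95.51], [-174.79, -0.11], [-173.66, 173.66]. Speed limits (degrees/s): [136.94, 136.94, 172.46, 180, 180, 180].

INTERFACE

Orientations are given as a 3x3 rotation matrix whose columns are the frame's x, y, z axes.
In Python, from rig import robot gives the robot as it stands. Calls block until the motion is done:
- robot.goto(position, orientation): joint-space move of the TCP to a pose.
- robot.servo_line(position, ori=None, speed=0.15): straight line of the TCP; ori=None keeps the orientation; speed is the mean speed in m/s.
- robot.movej(angles): joint-space move.
- robot.move_gripper(opening): opening from 0.0 (shut) to 1.0 (fully open); the grip force is fixed at half the most; returns when the fingers have stopped.
- robot.dwell(seconds).
- robot.ik(position, orientation): joint angles nearest the present ones, or None.
- robot.grab_frame(name): name is "scene" or "side" or "wrist"; returns (picture, depth): 400x640x3 uint8, red, green, blue; 400x640 float32, m along the optical axis (not along the pixel's ray), 0 where there is no reading.
- robot.camera_info(name): a dict with "vfov" (degrees; the focal length in pixels is half the picture's height over the tangent of half this angle, whatever the lens; pixels are square), "cx", "cy" (the principal point, pixels), "k1" (the pictures are not rectified: a ray, as slopes to the right and down, at radius r is drawn at 1 + k1 r^2 times it, then the intrinsics apply), "view" (4x4, takes a point from world to camera coordinates); the wrist camera has in their place "T_tool_cam" (4x4, takes a point from camera to tool coordinates, whose origin is the TCP and whose axes are the flange's). Camera axes: x right, y down, z forward; pixel columns grow to the right and rows downward; lengths in m; the calibration is good to about 2 mm. A picture is of the moment at which its call begins: read the wrist's pose just before it. camera_info takes no time and is no camera call.
A pose or a line that the arm cannot do raises robot.Unreachable and nothing moves.
- robot.job_done(): hands the job in; it is judged then, once.
Readings, each from a call of its own:
- robot.read_t(): time.
- robot.read_qpos(): joint angles.
- robot.read_qvel(): joint speeds.
- robot.read_effort(): joint torques, N m.
- robot.read_position(): TCP position.
- robot.read_tcp_rot(): TCP orientation.
- robot.read_force(): force on the tool from outside, world axes, zero at the start.
- robot.read_ft_torque(): the same for the moment, N m.
- robot.read_grip_width(): opening from 0.0 (shut) to 1.0 (fully open).
- robot.read_finger_force(): force on a finger pad.
Only numpy, scipy, OpenCV 4.12 (cv2) and the standard library are available. Lean on these libraries where they do the work, as an engineer would, in place of code of your own. Each camera call takes 0.05 s, during which the arm holds its last target. There are 200 camera calls.

TASK

Use the blue-handled spatula to lever the clear dust cover up by its blue front lip until it stands fully open, and lay the spatula back on the bench. Then peel the top tray off the sticky pile: raise its orange-tabbed corner well clear while the opposite corner still rests in the pile, and only then lift it away, leaving the other trays and everything else on the bench where they are. Finish still holding the tray by its tab, level and steady, centred over the lit window of the light plate with its centre about 9 cm above the window.

Things in the scene. Friction and masses are not known exactly. Their poses are not given: they have to be found in the camera images.
- case: Fixed tray case: flat grey base plate 200 x 150 mm, 12 mm thick, black strip along its front edge, under a clear hinged dust cover. Origin on the work surface under the case; its x axis points from the front edge (the lip side, towards the robot) to the hinge, z up. The plate spans x -105..+95 mm, y +-75 mm, top at z = 12 mm.
- cover (a joint): Hinge of the clear dust cover (an upturned box, 176 x 140 mm, 63 mm high, 3 mm walls, 0.2 kg). 0 = shut, grows as the front is raised, stop at 1.7 rad (fully open, standing up behind the hinge). It falls shut if let go below about 0.8 rad; past about 1.0 rad its spring carries it slowly on to the stop by itself once the blade is drawn away. Raising the lip takes about 0.5 N. It turns about the case's y axis through point cover_hinge.
- cover_hinge (a point): Point on the cover's hinge axis, mid-width: 96 mm behind the case origin, 14 mm above the table.
- cover_lip (a point): Front edge, mid-width, underside of the blue lip on the cover's front (lip 40 mm wide, 18 mm deep, 4 mm thick). Shut, it lies 105 mm in front of the case origin, 20 mm above the table: an 8 mm high slot remains between the 12 mm base plate and the lip and front wall. The slot is free for 45 mm behind the lip's front edge before the tray stack begins; the front wall's inner face is 18 mm behind the lip's front edge.
- blade_grip (a point): Loose flat spatula, 0.06 kg: grip point on its blue handle, at mid-height (10 mm above its underside). Handle 90 mm long, 14 mm wide, 20 mm high, from 65 mm behind to 25 mm ahead of this point. Its x axis points along the tool to the blade tip, z up. The steel blade is 20 mm wide, 2.5 mm thick, flush with the handle's underside, 55 mm of it free beyond the handle.
- blade_tip (a point): Middle of the end of the spatula's blade, 90 mm ahead of blade_grip and 8.75 mm below it (1.25 mm above the blade's underside).
- tray_tab (a point): Centre of the upright orange pull tab at the front left corner of the top tray (tab 16 mm along the tray's x, 10 mm thick along its y, 25 mm high, free on all four sides above the tray's rim level, which is 12 mm below this point). Tray axes are those of the case: x to the hinge, y left, z up. Seated, it lies 50 mm above the table.
- tray_centre (a point): Centre of the top tray: pale blue formed tray 126 x 96 mm over the rim, 16 mm deep, 0.05 kg with its pinned specimens. Underside 8 mm below this point. It is 69 mm behind (+x of) and 33 mm to the right (-y) of tray_tab, 20 mm lower. The tray is nested about 10 mm deep in the stack and clings to it at its front and back walls (about 2 N in all); play about 3 mm all round.
- tray_far (a point): Rim corner of the top tray diagonally opposite to the tab: 132 mm in +x, 81 mm in -y and 13.5 mm lower than tray_tab in tray axes. Seated, 36.5 mm above the table.
- stack: The rest of the nested trays (white, 126 x 96 mm, 22 mm high, 0.35 kg) standing loose on the case's base plate; origin under its centre. It must stay there.
- plate_top (a point): Centre of the round warm-lit window on the fixed grey light plate (130 x 130 mm, 30 mm high), at its top, 30 mm above the table.
- dish: Glass dish, 60 mm across, 14 mm high; a bystander, leave alone. Origin under its centre.
- vial: Amber vial with black cap, 32 mm across, 50 mm high; a bystander, leave alone. Origin under its centre.
- specimen_jar: Glass specimen jar, 60 mm across, 75 mm high; a bystander, leave alone. Origin under its centre.
- reagent_jar: White reagent jar with red cap, 56 mm across, 64 mm high; a bystander, leave alone. Origin under its centre.
- lens_cap: Black lens cap, 48 mm across, 14 mm high; a bystander, leave alone. Origin under its centre.
- spare_trays: Another nested pile of white trays, 126 x 96 mm, 21 mm high, without an orange tab; a bystander, leave alone. Origin under its centre.
- notebook: Green notebook, 150 x 210 mm, 12 mm thick; a bystander, leave alone. Origin under its centre.
Mind the look-alikes: they are no part of the job. There is more than one size of the part that bears blade_grip; the job needs the largest.

How it is judged (in metres and radians):
On the way, in this order (a step that is already met when the one before it is completed fails the run):
1. the cover is levered up by the spatula (value of joint cover above 0.2 rad and contact force between blade and cover above 0.1 N), for 0.05 s.
2. the cover stands fully open (value of joint cover above 1.5 rad), for 0.2 s.
3. the spatula lies on the bench and the tabbed corner is raised at least 18 mm while the opposite corner is still within 6 mm of its seat (z of tray_tab in the frame of case above 0.068 m and z of tray_far in the frame of case between 0.028 and 0.0425 m and horizontal distance between tray_far and stack below 0.1 m and height (world z) of blade_grip below 0.02 m), for 0.1 s.
At the end, for the whole second after the job is handed in: Cover open beyond 1.4 rad; tray held by the fingers alone, its centre within 30 mm sideways of the window centre and 50 to 130 mm above it, level within 0.2 rad, still; rest of the stack within 12 mm of its start; spatula released, flat on the bench by itself (value of joint cover above 1.4 rad and horizontal distance between tray_centre and plate_top below 0.03 m and z of tray_centre in the frame of plate_top between 0.05 and 0.13 m and angle between tray_centre's own z axis and vertical below 0.2 rad and linear speed of each of tray, blade below 0.03 m/s and contact force between the fingers and tray above 0.5 N and contact force between each of lightplate, blade and tray below 0.05 N and distance of stack from where it was at the start of the episode below 0.012 m and height (world z) of blade_grip below 0.02 m and contact force between each of the fingers, case, lightplate and blade below 0.05 N); the arm keeps its last pose, push and grip.
It fails at once if the rest of the stack is lifted or shoved (more than 12 mm) (distance of stack from where it was at the start of the episode above 0.012 m).
It fails at once if a bystander is moved by more than 30 mm (distance of any of dish, vial, specimen_jar, reagent_jar, lens_cap, spare_trays, notebook from where it was at the start of the episode above 0.03 m).
It also fails if it takes over 72 s, if anything falls off the work surface, if the arm or the gripper's body presses on something with over 40 N, if the wrist force passes 120 N, or if a joint passes its speed limit or range.

## Working session

There is one attempt and no reset: what is moved stays moved. The work goes in short steps, each a Python script; the robot and the scene stay as the last script left them, time stands still between calls to the robot, and variables do not carry over. Pictures are saved under pics/ and viewed, at most 10 in all, crops included, and the job is handed in when it is done.

```bash
ls; mkdir -p pics
cat > h.py <<'E'
import numpy as np, cv2
from rig import robot
def grab(n,save=None):
    if n=="wrist":
        T=np.eye(4);T[:3,:3]=robot.read_tcp_rot();T[:3,3]=robot.read_position()
    p,d=robot.grab_frame(n);i=robot.camera_info(n)
    c2w=T@np.array(i["T_tool_cam"]) if n=="wrist" else np.linalg.inv(np.array(i["view"]))
    f=200/np.tan(np.radians(i["vfov"])/2)
    K=np.array([[f,0,i["cx"]],[0,f,i["cy"]],[0,0,1]])
    c=dict(K=K,D=np.array([i["k1"],0,0,0,0.]),T=c2w)
    if save: cv2.imwrite(save,p[...,::-1])
    return p,d,c
def rays(c,uv):
    uv=np.asarray(uv,float).reshape(-1,1,2)
    # iterate exactly: drawn = s*(1+k1 r^2)
    s=cv2.undistortPointsIter(uv,c["K"],c["D"],None,None,(3,60,1e-9)).reshape(-1,2)
    return np.c_[s,np.ones(len(s))]
def onplane(c,uv,z):
    r=rays(c,uv)@c["T"][:3,:3].T;o=c["T"][:3,3]
    return o+r*((z-o[2])/r[:,2])[:,None]
def bydepth(c,uv,dep):
    return (rays(c,uv)*np.asarray(dep).reshape(-1,1))@c["T"][:3,:3].T+c["T"][:3,3]
def tri(c1,u1,c2,u2):
    A=[];b=[]
    for c,u in((c1,u1),(c2,u2)):
        r=c["T"][:3,:3]@rays(c,[u])[0];r/=np.linalg.norm(r);P=np.eye(3)-np.outer(r,r);A.append(P);b.append(P@c["T"][:3,3])
    return np.linalg.lstsq(np.vstack(A),np.hstack(b),rcond=None)[0]
def proj(c,P):
    M=np.linalg.inv(c["T"]);return cv2.projectPoints(np.asarray(P,float).reshape(-1,3),cv2.Rodrigues(M[:3,:3])[0],M[:3,3],c["K"],c["D"])[0].reshape(-1,2)
E
python3 - <<'E'
from h import *
for n in("scene","side","wrist"):
    p,d,c=grab(n,f"pics/{n}0.png");print(n,c["K"][0,0],c["D"][0],c["T"].round(3).tolist(),robot.read_t())
E
```

```text
pics
scene 468.8607023492658 0.027076988929137114 [[-0.874, 0.29, -0.39, 1.143], [0.486, 0.552, -0.677, 1.087], [0.019, -0.782, -0.623, 1.041], [0.0, 0.0, 0.0, 1.0]] 0.05
side 427.94922768343025 -0.09720986197491377 [[-0.714, -0.398, 0.576, -0.225], [-0.7, 0.41, -0.585, 0.851], [-0.003, -0.821, -0.571, 0.871], [0.0, 0.0, 0.0, 1.0]] 0.1
wrist 276.30482575183004 -0.016998323340417978 [[-0.236, 0.935, 0.266, 0.087], [0.972, 0.227, 0.066, -0.672], [0.001, 0.274, -0.962, 0.384], [0.0, 0.0, 0.0, 1.0]] 0.15
```

View pics/scene0.png

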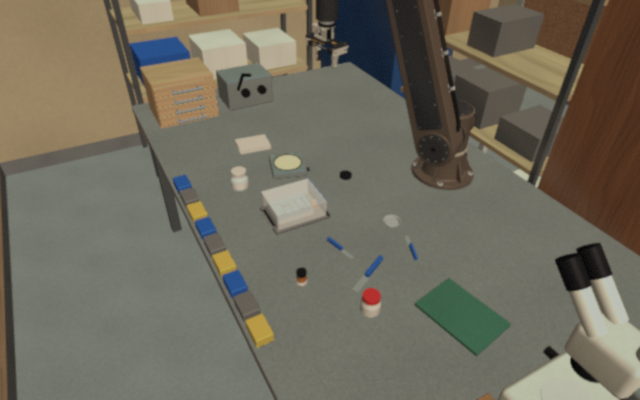

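View pics/side0.png

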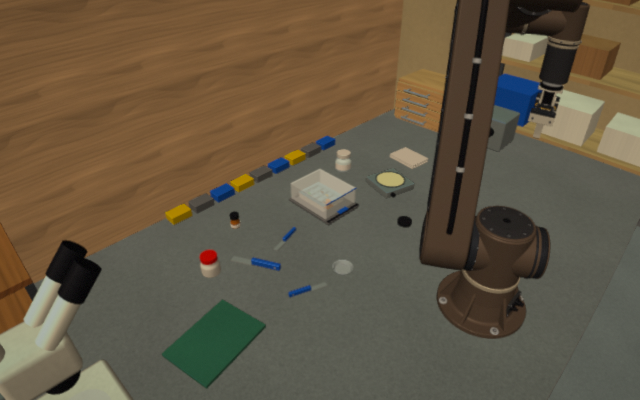

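The scene view shows the case at about (295,207) and the light plate with its lit window at (288,162). There are three blue spatulas, and the largest is at (370,272). In the side view the case is at (323,195), the window at (390,180), the largest spatula at (257,262) and the blue lip at (342,211).

```bash
cat > m.py <<'E'
from h import *
def blobs(p,lo,hi,amin=15):
    h=cv2.cvtColor(p,cv2.COLOR_RGB2HSV);m=cv2.inRange(h,lo,hi)
    n,l,s,ce=cv2.connectedComponentsWithStats(m)
    return [(np.argwhere(l==i)[:,::-1],ce[i],s[i,4]) for i in range(1,n) if s[i,4]>=amin]
BLUE=((105,140,60),(125,255,255));ORANGE=((5,150,110),(17,255,255));YEL=((18,60,150),(32,200,255))
E
python3 - <<'E'
from m import *
for n in("scene","side"):
    p,d,c=grab(n)
    for nm,r,z in(("blue",BLUE,.02),("or",ORANGE,.05),("yel",YEL,.03)):
        for px,ce,a in blobs(p,*r,8):
            w=onplane(c,px,z)[:,:2];m=w.mean(0)
            if not(.3<m[0]<1.1 and -.7<m[1]<.7):continue
            u,s,v=np.linalg.svd(w-m,full_matrices=False);t=(w-m)@v[0]
            print(n,nm,ce.round(1),a,m.round(3),"len",np.ptp(t).round(3),"dir",v[0].round(2), "dz",np.median(bydepth(c,px,d[px[:,1],px[:,0]])[:,2]).round(3))
E
```

```text
scene blue [181.5 182.5] 172 [ 0.914 -0.365] len 0.083 dir [0.05 1.  ] dz 0.03
scene blue [205.  226.7] 242 [ 0.915 -0.092] len 0.082 dir [0.06 1.  ] dz 0.03
scene blue [334.6 243.3] 44 [0.582 0.173] len 0.06 dir [-0.23  0.97] dz 0.014
scene blue [412.9 251.1] 32 [0.384 0.317] len 0.062 dir [0.38 0.93] dz 0.013
scene blue [373.3 266.1] 96 [0.528 0.312] len 0.092 dir [0.89 0.46] dz 0.018
scene blue [234.7 283. ] 379 [0.915 0.181] len 0.086 dir [0.06 1.  ] dz 0.03
scene or [301.5 279.4] 21 [0.753 0.283] len 0.021 dir [ 0.99 -0.17] dz 0.024
scene yel [287.3 161.9] 300 [ 0.522 -0.297] len 0.098 dir [0.5  0.86] dz 0.031
scene yel [196.8 210.1] 241 [ 0.915 -0.174] len 0.087 dir [0.03 1.  ] dz 0.031
scene yel [224.3 261.8] 349 [0.915 0.097] len 0.087 dir [0.04 1.  ] dz 0.03
scene yel [260.  329.6] 555 [0.916 0.369] len 0.092 dir [0.07 1.  ] dz 0.028
side blue [325.7 142.2] 164 [ 0.91  -0.355] len 0.124 dir [-0.53  0.85] dz 0.027
side blue [278.4 164.8] 206 [ 0.911 -0.084] len 0.112 dir [-0.55  0.84] dz 0.028
side blue [222.  192.3] 276 [0.91  0.186] len 0.111 dir [-0.58  0.81] dz 0.028
side blue [342.4 209.9] 40 [ 0.529 -0.035] len 0.042 dir [-0.04  1.  ] dz 0.024
side blue [288.6 233.7] 64 [0.566 0.176] len 0.07 dir [-0.31  0.95] dz 0.013
side blue [265.2 263.3] 182 [0.515 0.314] len 0.093 dir [-0.9  -0.43] dz 0.017
side blue [299.5 290.5] 105 [0.368 0.317] len 0.062 dir [0.36 0.93] dz 0.013
side or [233.3 222.6] 20 [0.702 0.284] len 0.024 dir [-1.    0.04] dz 0.024
side yel [408.5 156.9] 371 [ 0.57  -0.482] len 0.143 dir [-0.96  0.3 ] dz 0.021
side yel [342.7 153.1] 75 [ 0.78  -0.319] len 0.073 dir [-0.39  0.92] dz 0.075
side yel [389.8 178.9] 282 [ 0.524 -0.293] len 0.096 dir [-0.72 -0.69] dz 0.03
side yel [206.5 268.8] 51 [0.607 0.451] len 0.037 dir [0.52 0.86] dz 0.033
```

```bash
cat >> h.py <<'E'
def R(yaw,a=0.0):
    """tool pointing down, tool x (camera side = -x) along heading yaw; a = nose-up pitch (rad) of the held tool"""
    c,s=np.cos(yaw),np.sin(yaw)
    R0=np.array([[c,s,0],[s,-c,0],[0,0,-1.]])
    return cv2.Rodrigues(-a*np.array([-s,c,0.]))[0]@R0
E
python3 - <<'E'
from m import *
print(robot.read_tcp_rot().round(3).tolist(), robot.camera_info("wrist")["T_tool_cam"])
for k,(pos,y) in {"A":((.50,-.05,.33),0),"B":((.50,.27,.27),.4)}.items():
    robot.goto(pos,R(y)); p,d,c=grab("wrist",f"pics/w{k}.png")
    np.savez(f"w{k}.npz",p=p,d=d,**c); print(k,robot.read_t(),robot.read_qpos())
import numpy as np
a=cv2.imread("pics/wA.png");b=cv2.imread("pics/wB.png");cv2.imwrite("pics/wAB.png",cv2.resize(np.hstack([a,b]),(800,250)))
E
```

```text
[[-0.972, -0.235, -0.0], [-0.235, 0.972, 0.001], [0.0, 0.001, -1.0]] [[ 7.38871328e-04 -9.61631644e-01 -2.74342916e-01  7.32846259e-02]
 [ 9.99999525e-01  8.85042223e-04 -4.09026895e-04  1.12964459e-03]
 [ 6.36138270e-04 -2.74342483e-01  9.61631841e-01 -1.58276077e-01]
 [ 0.00000000e+00  0.00000000e+00  0.00000000e+00  1.00000000e+00]]
A 2.7917 [ 1.66668955e+01  9.86734350e-01 -1.05176229e+01  3.54086003e-03
 -7.85198831e+01  7.32580390e+01]
B 4.075 [ 4.79919826e+01  8.99168622e+00 -9.17297569e+00  1.23356211e-02
 -7.18014833e+01  6.48314973e+01]
```

View pics/wA.png

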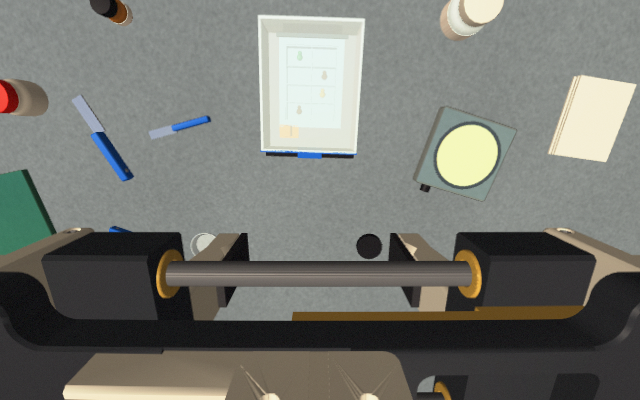

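View pics/wB.png

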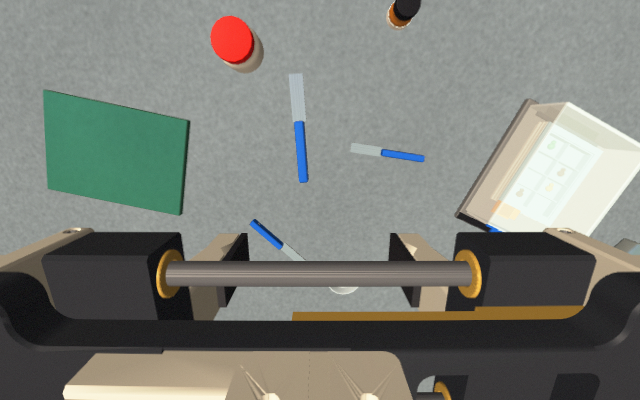

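Picture A shows the case nearly square to the world axes, with the lip at (310,155), the black strip from (265,154) to (355,157), the orange tab at (289,131) and the window at (467,155). Picture B shows the large spatula: its handle runs from (299,122) to (303,182) and its blade tip is at (296,73).

Run:
```python
from m import *
C={};
for k in"AB":
    q=np.load(f"w{k}.npz");C[k]=(q["p"],q["d"],dict(K=q["K"],D=q["D"],T=q["T"]))
def near(k,rng,uv,amin=20):
    return min(blobs(C[k][0],*rng,amin),key=lambda b:np.hypot(*(b[1]-uv)))
pt={}
for k,uv in(("A",(112,157)),("B",(301,150))):
    p,d,c=C[k];px,ce,a=near(k,BLUE,uv)
    z=bydepth(c,px,d[px[:,1],px[:,0]])[:,2]
    w=onplane(c,px,.02)[:,:2];rc=cv2.minAreaRect(w.astype(np.float32)*1000)
    pt[k]=ce;print("handle",k,ce.round(1),a,np.round(rc,1) if 0 else rc,"ztop",np.percentile(z,[50,80]).round(4))
print("tri handle",tri(C["A"][2],pt["A"],C["B"][2],pt["B"]).round(4))
p,d,c=C["A"]
px,ce,a=near("A",BLUE,(310,155));w=onplane(c,px,.022);print("lip",ce,a,"x",w[:,0].min().round(4),w[:,0].max().round(4),"y",w[:,1].min().round(4),w[:,1].max().round(4),"z",np.median(bydepth(c,px,d[px[:,1],px[:,0]])[:,2]).round(4), cv2.minAreaRect(w[:,:2].astype(np.float32)*1000))
# black strip
g=p.max(2);m=np.zeros_like(g);m[148:162,258:362]=(g[148:162,258:362]<45)
xs=np.argwhere(m)[:,::-1];print("strip",len(xs),xs.min(0),xs.max(0))
w=onplane(c,xs,.012);print(cv2.minAreaRect(w[:,:2].astype(np.float32)*1000))
for k,uv in(("A",(467,155)),):
    p,d,c=C[k];px,ce,a=near(k,YEL,uv,200);w=onplane(c,px,.03);print("window",ce,a,cv2.minEnclosingCircle(w[:,:2].astype(np.float32)*1000),w.mean(0).round(4),np.median(bydepth(c,px,d[px[:,1],px[:,0]])[:,2]).round(4))
px,ce,a=near("A",ORANGE,(289,131),5);print("orange",ce,a)
for P in[(ce)]:print(onplane(C["A"][2],[ce],.05).round(4))
print(np.array([[y,x] for y in(150,154) for x in(270,310)]).shape, C["A"][0][131,289],C["A"][0][155,310],C["A"][0][157,270])
```

```text
handle A [111.3 155.3] 691 ((523.6813354492188, 300.7706604003906), (90.20306396484375, 23.58128547668457), 26.563148498535156) ztop [0.0186 0.0201]
handle B [300.8 150.9] 552 ((522.39697265625, 306.8984069824219), (88.63462829589844, 13.225800514221191), 26.7186336517334) ztop [0.0198 0.0205]
tri handle [0.5235 0.308  0.0113]
lip [310.60747664 154.08411215] 214 x 0.5195 0.5312 y -0.1125 0.0327 z 0.0243 ((524.716552734375, -39.767311096191406), (145.29861450195312, 9.712234497070312), 87.55096435546875)
strip 125 [266 153] [352 157]
((523.2403564453125, -33.73461151123047), (147.11216735839844, 3.5464072227478027), 88.28238677978516)
window [466.40387481 155.05439642] 2684 ((524.0218505859375, -294.0900573730469), 50.10935592651367) [ 0.5251 -0.2943  0.03  ] 0.0296
orange [115.11538462  19.65384615] 26
[[0.7175 0.2364 0.05  ]]
(4, 2) [244 230 196] [ 38 109 209] [143 146 142]
```

Run:
```python
from m import *
y=np.radians(26.7);g=np.array([.5404,.3160])
for f in(0,np.pi):
    for P in[(*g,.005),(.44,-.035,.03),(.62,-.04,.2),(.56,-.0,.045),(.45,-.26,.15)]:
        q=robot.ik(P,R((y if P[2]==.005 else -.035)+f));print(f,P,None if q is None else np.round(q,0))
```

```text
0 (np.float64(0.5404), np.float64(0.316), 0.005) [ 48.  28. -20.   0. -42.  69.]
0 (0.44, -0.035, 0.03) [ 21.  12. -42.   0. -35.  67.]
0 (0.62, -0.04, 0.2) [ 14.  17.  -9.   0. -65.  74.]
0 (0.56, -0.0, 0.045) [ 20.  20. -27.   0. -43.  68.]
0 (0.45, -0.26, 0.15) [ -8.  10. -25.   0. -55.  96.]
3.141592653589793 (np.float64(0.5404), np.float64(0.316), 0.005) [  48.   28.  -20.    0.  -42. -111.]
3.141592653589793 (0.44, -0.035, 0.03) [  21.   12.  -42.   -0.  -35. -113.]
3.141592653589793 (0.62, -0.04, 0.2) [  14.   17.   -9.    0.  -65. -106.]
3.141592653589793 (0.56, -0.0, 0.045) [  20.   20.  -27.    0.  -43. -112.]
3.141592653589793 (0.45, -0.26, 0.15) [ -8.  10. -25.   0. -55. -84.]
```

Run:
```python
from m import *
y=np.radians(26.7);g=np.array([.5404,.3160])
robot.move_gripper(.45)
robot.goto((*g,.08),R(y));robot.servo_line((*g,.005),speed=.12)
print(robot.read_force().round(1),robot.read_position())
robot.move_gripper(0);print("w",robot.read_grip_width(),robot.read_finger_force(),robot.read_t())
robot.servo_line((*g,.12),speed=.12)
ya=np.radians(-2)
robot.goto((.40,-.035,.12),R(ya))
robot.servo_line((.40,-.035,.06),speed=.12)
p,d,c=grab("wrist","pics/lip.png");np.savez("wC.npz",p=p,d=d,**c)
print(robot.read_t(),robot.read_grip_width())
```

```text
[-0.4  0.9  1.7] [0.54098286 0.31650262 0.00604575]
w 0.155685767056428 30.000540912151337 7.1667
10.3833 0.1585896216998653
```

View pics/lip.png

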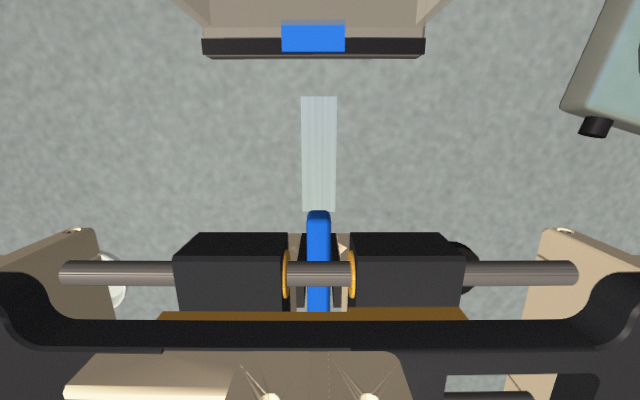

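The spatula is held straight, with the blade end at (302..336, 97). The lip is at (282..345, 20..51) and the black strip's front edge runs from (203,58) to (425,57).

Run:
```python
from m import *
q=np.load("wC.npz");p,d,c=q["p"],q["d"],dict(K=q["K"],D=q["D"],T=q["T"])
px,ce,a=min(blobs(p,(100,140,120),(125,255,255),100),key=lambda b:np.hypot(*(b[1]-(313,36))))
x0,y0=px.min(0);x1,y1=px.max(0);print(x0,y0,x1,y1)
zz=bydepth(c,px,d[px[:,1],px[:,0]]);print("lip depth pts min/max",zz.min(0).round(4),np.percentile(zz,[5,50,95],axis=0).round(4).tolist())
w=onplane(c,[(x0-.5,y1+.5),(x1+.5,y1+.5)],.020);print("lip front bottom edge",w.round(4))
# dark strip front edge at z=.012
g=p.max(2);E=[]
for x in list(range(208,278,3))+list(range(350,420,3)):
    r=np.where(g[30:70,x]<70)[0]
    if len(r):E.append((x,30+r.max()+.5))
w=onplane(c,E,.0);f=np.polyfit(w[:,1],w[:,0],1);print("front bottom edge z0 slope",f,"yaw deg",-np.degrees(np.arctan(f[0])))
row=np.where(g[46]<70)[0];row=row[(row>180)&(row<450)];print(row.min(),row.max(),onplane(c,[(row.min()-.5,46),(row.max()+.5,46)],.012).round(4))
# blade
h=cv2.cvtColor(p,cv2.COLOR_RGB2HSV).astype(int)
ys=[(y,np.mean(p[y,308:330])) for y in range(88,106,2)];print(ys)
for y in(102,130,170,205):
  P=bydepth(c,[(303,y),(319,y),(335,y)],d[y,[303,319,335]]);print(y,P.round(4).tolist())
print(robot.read_position(),robot.read_tcp_rot().round(3).tolist())
```

```text
281 25 344 51
lip depth pts min/max [ 0.4744 -0.0541  0.0121] [[0.5199, -0.0521, 0.0227], [0.527, -0.0342, 0.0239], [0.5338, -0.0161, 0.0252]]
lip front bottom edge [[ 0.5209 -0.013   0.02  ]
 [ 0.5195 -0.0545  0.02  ]]
front bottom edge z0 slope [0.03416171 0.52224819] yaw deg -1.9565608841996995
202 424 [[ 0.5281  0.041   0.012 ]
 [ 0.5231 -0.1092  0.012 ]]
[(88, np.float64(158.63636363636363)), (90, np.float64(159.28787878787878)), (92, np.float64(159.0)), (94, np.float64(158.4848484848485)), (96, np.float64(175.22727272727272)), (98, np.float64(189.0909090909091)), (100, np.float64(188.53030303030303)), (102, np.float64(189.5)), (104, np.float64(188.63636363636363))]
102 [[0.4865, -0.0279, 0.0569], [0.4861, -0.0368, 0.0582], [0.486, -0.0456, 0.0566]]
130 [[0.4716, -0.0273, 0.0578], [0.4713, -0.0363, 0.058], [0.471, -0.0453, 0.0572]]
170 [[0.449, -0.0262, 0.0582], [0.4485, -0.0355, 0.0574], [0.4483, -0.0449, 0.0578]]
205 [[0.4274, -0.0251, 0.057], [0.427, -0.0348, 0.0569], [0.41, -0.0476, 0.0003]]
[ 0.40071133 -0.03459555  0.06049423] [[0.999, -0.034, 0.001], [-0.034, -0.999, 0.0], [0.001, -0.0, -1.0]]
```

```bash
cat > geo.py <<'E'
from m import *
YA=np.radians(-1.96);ex=np.array([np.cos(YA),np.sin(YA)]);ey=np.array([-ex[1],ex[0]])
L=np.array([.5202,-.0338]);O=L+.105*ex
def case(x,y,z): return np.r_[O+x*ex+y*ey,z]
def tip(x,z):  # TCP for blade tip at case x, blade top at z
    return case(x-.0886,0,z+.0035)
E
python3 - <<'E'
from geo import *
R0=R(YA)
robot.servo_line(tip(-.125,.01725),R0,speed=.1)
f0=robot.read_force()
robot.servo_line(tip(-.072,.01725),R0,speed=.06)
print("in",(robot.read_force()-f0).round(2),robot.read_position().round(4),tip(-.072,.01725).round(4))
for th in(.15,.3,.5,.7,.9,1.1,1.25):
    v=np.array([-.183,.006]);c,s=np.cos(th),np.sin(th)
    C=np.array([.096,.014])+[c*v[0]+s*v[1],-s*v[0]+c*v[1]]
    robot.servo_line(tip(C[0]+.015,C[1]),R0,speed=.09)
    print(th,(robot.read_force()-f0).round(2),robot.read_position().round(4),round(robot.read_t(),2))
a,_,_=grab("side");b,_,_=grab("scene")
cv2.imwrite("pics/lift.png",np.hstack([a[100:300,200:500],b[100:300,170:470]])[...,::-1])
E
```

```text
in [ 0.37 -0.58  0.54] [ 0.4641 -0.032   0.0206] [ 0.4646 -0.0319  0.0208]
0.15 [0.41 0.1  0.14] [ 0.4676 -0.0319  0.0509] 12.46
0.3 [ 0.81 -0.36  0.15] [ 0.4744 -0.0323  0.0769] 12.92
0.5 [-0.24  0.05  0.23] [ 0.4894 -0.0328  0.11  ] 13.47
0.7 [ 1.15 -0.14  1.04] [ 0.511  -0.0335  0.1395] 14.03
0.9 [-0.14  0.03  0.27] [ 0.5379 -0.0345  0.164 ] 14.59
1.1 [0.34 0.3  0.56] [ 0.5692 -0.0356  0.1827] 15.15
1.25 [ 0.75 -0.25 -0.46] [ 0.595  -0.0364  0.1926] 15.61
```

View pics/lift.png

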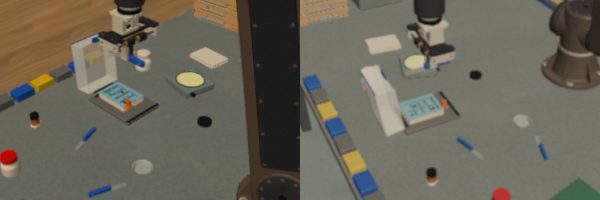

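The cover stands up behind the tray pile, and the orange tab is now exposed. Next I withdraw the blade and lay the spatula back.

Run:
```python
from geo import *
P=robot.read_position()
robot.servo_line(P-np.r_[.11*ex,.006],speed=.15)
g=(.5404,.316);y=np.radians(26.7)
robot.goto((*g,.10),R(y));robot.servo_line((*g,.02),speed=.15)
f0=robot.read_force();robot.servo_line((*g,.0065),speed=.05);print((robot.read_force()-f0).round(2),robot.read_position())
robot.move_gripper(.4);robot.servo_line((*g,.10),speed=.15)
robot.goto(case(-.13,.02,.24),R(YA));p,d,c=grab("wrist","pics/tab.png");np.savez("wD.npz",p=p,d=d,**c)
robot.goto(case(-.07,.07,.20),R(YA));p2,d2,c2=grab("wrist");np.savez("wE.npz",p=p2,d=d2,**c2)
print(robot.read_t())
for P,D,c in((p,d,c),(p2,d2,c2)):
    for px,ce,a in blobs(P,(3,150,120),(17,255,255),40):
        w=bydepth(c,px,D[px[:,1],px[:,0]]);print(ce.round(1),a,px.min(0),px.max(0),np.percentile(w,[5,50,95],axis=0).round(4).tolist())
print("expect",case(-.06,.03,.05))
```

```text
[-0.73  0.73 -0.14] [0.5402608  0.31589304 0.00630544]
22.3417
[309.9 130.2] 240 [298 122] [321 137] [[0.5548, -0.0167, 0.0368], [0.5636, -0.0047, 0.0384], [0.5714, 0.0118, 0.0633]]
[115.   40.4] 52 [107  36] [123  43] [[0.7249, 0.2444, 0.0203], [0.7264, 0.2531, 0.0232], [0.7297, 0.2596, 0.0257]]
[351.6 183.2] 448 [339 175] [364 193] [[0.5551, -0.0159, 0.0358], [0.5652, 0.0001, 0.0385], [0.5728, 0.0112, 0.0631]]
expect [ 0.56619973 -0.00535663  0.05      ]
```

View pics/tab.png

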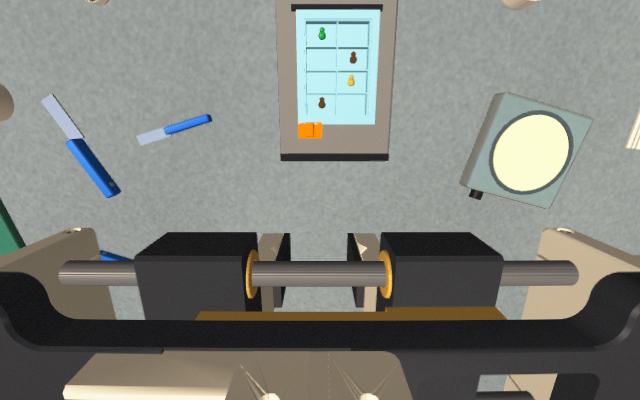

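The spatula lies flat at (80,145). The orange corner at (310,130) is a flat orange gusset with the upright tab at its left end (about 305,130). I'll isolate the tab by height.

Run:
```python
from geo import *
S={}
for k in"DE":
    q=np.load(f"w{k}.npz");p,d,c=q["p"],q["d"],dict(K=q["K"],D=q["D"],T=q["T"])
    px,ce,a=min(blobs(p,(3,150,120),(17,255,255),100),key=lambda b:abs(b[2]-300))
    w=bydepth(c,px,d[px[:,1],px[:,0]]);t=w[:,2]>.058;lo=w[:,2]<.045
    pl=onplane(c,px[t],.0625);s=pl[:,:2]-O;u=np.c_[s@ex,s@ey]
    S[k]=(c,px[t].mean(0));print(k,t.sum(),"top z",np.median(w[t,2]).round(4),"case x",u[:,0].min().round(4),u[:,0].max().round(4),"y",u[:,1].min().round(4),u[:,1].max().round(4),px[t].min(0),px[t].max(0))
    s=w[lo][:,:2]-O;print("  gusset case",np.c_[s@ex,s@ey].min(0).round(4),np.c_[s@ex,s@ey].max(0).round(4),np.median(w[lo,2]).round(4))
    h=[b for b in blobs(p,(85,25,120),(105,255,255),800)]
    b=max(h,key=lambda b:b[2]);w=onplane(c,b[0],.038)[:,:2];r=cv2.minAreaRect(w.astype(np.float32)*1000);print("  tray",r,b[2])
    s=np.array(r[0])/1000-O;print("  tray centre case",(s@ex).round(4),(s@ey).round(4))
T=tri(*S["D"],*S["E"]);s=T[:2]-O;print("tri",T.round(4),"case",(s@ex).round(4),(s@ey).round(4))
```

```text
D 90 top z 0.0624 case x -0.0694 -0.0546 y 0.0269 0.0434 [300 123] [314 136]
  gusset case [-0.0717  0.0184] [-0.0533  0.0476] 0.0379
  tray ((632.7197875976562, -37.84419250488281), (96.62989807128906, 126.43973541259766), 88.1630630493164) 8922
  tray centre case 0.0076 -0.0002
E 134 top z 0.0625 case x -0.0689 -0.0533 y 0.0278 0.0379 [350 179] [359 193]
  gusset case [-0.0791  0.0134] [-0.0531  0.0477] 0.0377
  tray ((633.2701416015625, -37.87128448486328), (96.4179458618164, 125.22183227539062), 88.24711608886719) 9948
  tray centre case 0.0081 -0.0002
tri [ 0.564  -0.0031  0.0551] case -0.0623 0.0321
```

```bash
cat >> geo.py <<'E'
TAB=np.array([-.0611,.0329]);CR=np.array([[ex[0],ey[0],0],[ex[1],ey[1],0],[0,0,1]])
Z0=.0405
def peel(h,lift=0):
    """TCP pose with tab raised by h about the far corner, then whole tray raised by lift (case axes)"""
    Fp=np.r_[TAB+[.132,-.081],.028];u=np.array([-.132,.081,0])/.15487
    Q=cv2.Rodrigues(np.cross(u,[0,0,1])*np.arcsin(h/.15487))[0]
    t=Fp+Q@(np.r_[TAB,Z0]-Fp)+[0,0,lift]
    return case(*t),CR@Q@CR.T@R(YA)
E
python3 - <<'E'
from geo import *
p0,r0=peel(0)
robot.goto(p0+[0,0,.05],r0);f0=robot.read_force();robot.servo_line(p0,speed=.1)
print("down",(robot.read_force()-f0).round(2),robot.read_position()-p0)
robot.move_gripper(0);print("w",robot.read_grip_width(),robot.read_finger_force())
for h in(.006,.012,.018,.024,.027):
    P,r=peel(h);robot.servo_line(P,r,speed=.025);print(h,(robot.read_force()-f0).round(2),round(robot.read_t(),2))
robot.dwell(.4)
p,d,c=grab("wrist");np.savez("wF.npz",p=p,d=d,**c);a,da,ca=grab("side");b,db,cb=grab("scene")
np.savez("sF.npz",p=a,d=da,**ca)
m=np.hstack([cv2.resize(a[150:240,270:390],(400,300),interpolation=2),cv2.resize(b[150:240,250:370],(400,300),interpolation=2)])
cv2.imwrite("pics/peel.png",np.vstack([m,cv2.resize(p[:240],(800,300))])[...,::-1])
E
```

```text
down [-0.65 -0.17 -0.89] [0.00076053 0.00040716 0.00095409]
w 0.11189008555847896 30.000753700733185
0.006 [-0.25  0.54 -0.4 ] 24.46
0.012 [-1.25  1.11  0.09] 24.85
0.018 [-1.77  0.16 -0.17] 25.24
0.024 [-1.36 -0.27 -0.65] 25.63
0.027 [-1.69 -0.3  -1.24] 25.91
```

View pics/peel.png

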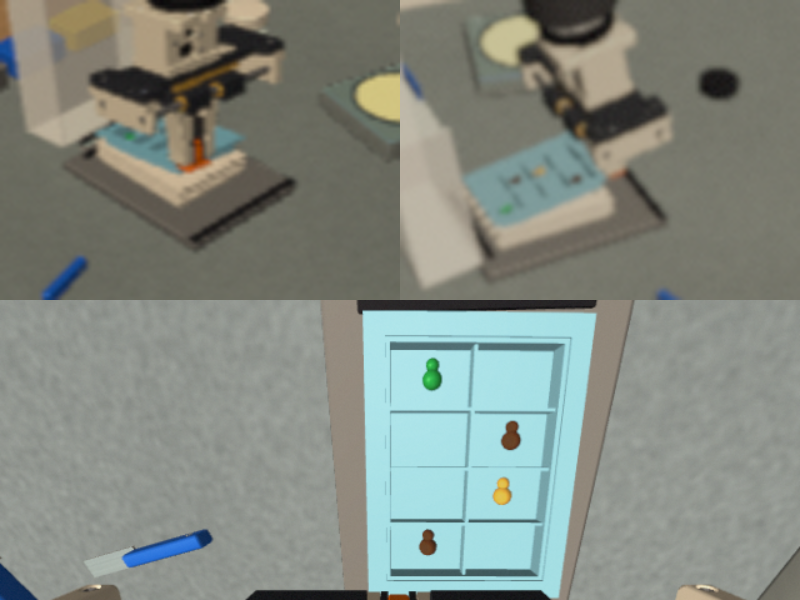

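The tray is tilted with its near-left corner up and the stack still in place. The rim corners are visible in the wrist view at about (292,12) and (474,14). I'll check the far corner's height from depth.

Run:
```python
from geo import *
q=np.load("wF.npz");p,d,c=q["p"],q["d"],dict(K=q["K"],D=q["D"],T=q["T"])
for uv in[(294,14),(380,14),(470,15),(467,60),(460,120),(455,180),(452,225),(298,80),(300,150),(300,220)]:
    w=bydepth(c,[uv],[d[uv[1],uv[0]]])[0];s=w[:2]-O;print(uv,(s@ex).round(3),(s@ey).round(3),w[2].round(4),p[uv[1],uv[0]])
P=robot.read_position();print(P-peel(.027)[0],robot.read_grip_width(),robot.read_t())
```

```text
(294, 14) 0.069 0.045 0.0463 [175 230 235]
(380, 14) 0.069 0.001 0.0418 [171 227 233]
(470, 15) 0.069 -0.045 0.0368 [166 223 228]
(467, 60) 0.048 -0.047 0.0404 [165 222 228]
(460, 120) 0.017 -0.047 0.0452 [166 222 228]
(455, 180) -0.03 -0.065 0.0118 [146 150 141]
(452, 225) -0.067 -0.069 0.0128 [146 136 124]
(298, 80) 0.038 0.044 0.0516 [175 230 234]
(300, 150) 0.001 0.043 0.0559 [171 226 231]
(300, 220) -0.041 0.043 0.0628 [167 223 228]
[-3.89576874e-05  2.19304926e-05 -1.09088007e-05] 0.1082142942815053 26.4583
```

Run:
```python
from geo import *
f0=robot.read_force()
for l,s in((.012,.025),(.03,.04),(.09,.1)):
    P,r=peel(.027,l);robot.servo_line(P,r,speed=s);print(l,(robot.read_force()-f0).round(2))
P,r=peel(0,.10);robot.servo_line(P,r,speed=.06)
W=np.array([.5245,-.294]);t=np.r_[W-CR[:2,:2]@[.069,-.033],.1315]
robot.servo_line(t+[0,0,.015],R(YA),speed=.15);robot.servo_line(t,R(YA),speed=.05);robot.dwell(.5)
p,d,c=grab("wrist");np.savez("wG.npz",p=p,d=d,**c);a,da,ca=grab("side");b,db,cb=grab("scene")
m=np.hstack([cv2.resize(a[120:270,250:450],(400,300),interpolation=2),cv2.resize(b[120:270,230:430],(400,300),interpolation=2)])
cv2.imwrite("pics/fin.png",np.vstack([m,cv2.resize(p[:240],(800,300))])[...,::-1])
print(robot.read_position()-t,robot.read_grip_width(),robot.read_t())
px,ce,ar=max(blobs(p,(85,25,100),(105,255,255),800),key=lambda b:b[2])
w=bydepth(c,px,d[px[:,1],px[:,0]]);hull=cv2.convexHull(px.astype(np.int32))[:,0]
print("z range",np.percentile(w[:,2],[2,50,98]).round(4),"bbox",px.min(0),px.max(0))
rim=w[w[:,2]>.118];A=np.c_[rim[:,:2],np.ones(len(rim))];k=np.linalg.lstsq(A,rim[:,2],rcond=None)[0];print("slope",k[:2],"xy range",np.percentile(w,[.5,99.5],axis=0).round(4).tolist())
A=np.c_[w[:,:2],np.ones(len(w))];print("slope all",np.linalg.lstsq(A,w[:,2],rcond=None)[0])
```

```text
0.012 [-0.88  0.71  1.95]
0.03 [0.44 0.44 0.47]
0.09 [-0.39  0.06  0.38]
[3.63119753e-06 1.91056657e-06 4.45551449e-05] 0.11114796381192096 31.9917
z range [0.1142 0.1173 0.1296] bbox [283   8] [477 238]
slope [-0.00425056  0.05058954] xy range [[0.4643, -0.3426, 0.0004], [0.5874, -0.2342, 0.1306]]
slope all [0.01302    0.02708268 0.12150918]
```

View pics/fin.png

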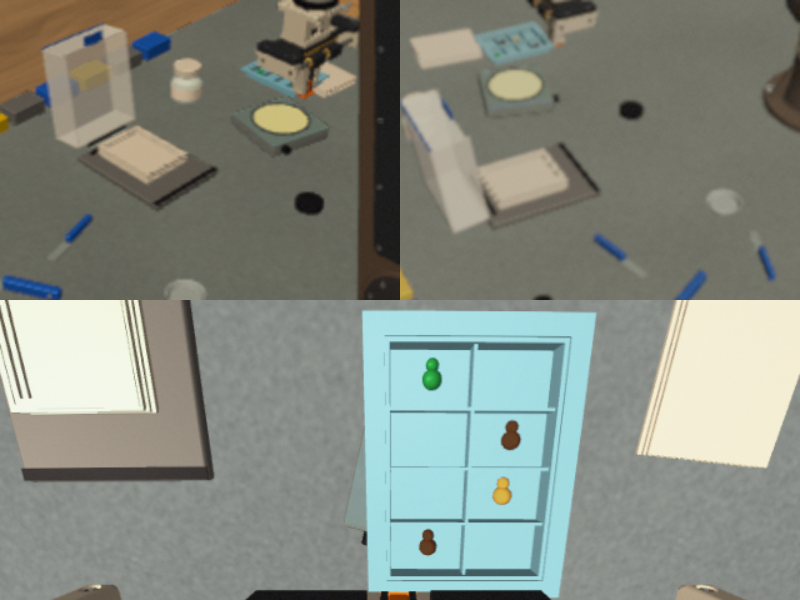

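The tray hangs level and centred over the window, at about z = 0.12 m. The cover is upright, the white stack is in place and the spatula is on the bench.

```bash
python3 -c "
from rig import robot
print(robot.job_done())"
```

```text
the job is handed in; nothing more can be done
None
```

I handed the job in at about 32 s, and the rig gave no verdict. My last pictures show the cover standing open, the spatula back on the bench, and the stack in place. The peeled tray is held level by its tab over the window, with its centre about 9 cm above it.

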